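# Set the stall lamp's arm to 45 degrees

## Robot

A 6-joint arm with a two-finger parallel gripper is mounted at the origin on a cart in front of the work surface, level with it; the furniture and walls round the work are solid. World frame = base frame: x ahead of the robot, y to its left, z up, the work surface at z = 0. Lengths are in m, angles in rad, forces in N, time in s.
With the tool pointing down it reaches from about 0.25 to 0.775 m from the base axis. Payload 8.9 kg.
Tool frame: the origin (TCP) lies on the front face of the gripper's body, between the roots of the fingers; the fingertips stand r.tips_ahead ahead of it and the grasp point (between the pads) lies 54 mm ahead of it (r.tips_ahead is the distance from the TCP to the fingertips, in m); x points along the fingers, y is the direction in which the jaws open and shut, and the axes are right-handed (so a half turn about x gives the same grasp; the last joint's range is limited). The gripper opens to 85 mm and grips with 20 to 120 N. Pads are 22 mm wide; open, the fingers measure 114 mm over their backs; the gripper's body (76 mm by 85 mm) begins 54 mm behind the grasp point. The pads swing forward as they close: fully open they stand 13 mm farther back than shut.
Start: joints at [-1.416, 0.291, -0.153, 1.127, 0, 1.431], TCP at [0.152, -0.503, 0.304] pointing down, gripper open.
Joint ranges: [-2.52, 2.52], [-0.91, 1.74], [-1.3, 1.37], [-1.96, 2.02], [-1.52, 1.47], [-3.14, 3.14]. Speed limits (rad/s): [2.22, 2.22, 2.79, 3.14, 3.14, 3.14].

## Interface

Orientations are given as a unit quaternion [w, x, y, z].
In Python, from workcell import r gives the robot as it stands.
- The arm moves only by the shell command python3 -m creep 'ROWS' [OPENING] [FORCE]. ROWS is JSON, a list of rows, each a list of 2 entries, a list of its own where there are three numbers: the shift along the tool's x, y, z in m, then the turn about the tool's x in rad. A call has 1 to 5 rows; each row shifts and turns the commanded pose from where the row before left it, along the tool's axes as they then stand; what a row does not reach is not made up. A row lasts 1/10 s, in which the tool goes at most 50 mm and 8.59 degrees, less where a joint would pass 70% of its speed; a pose out of reach is approached as far as the arm can. A call is refused whole if a number of a shift passes 0.05 or a number of a turn 0.15, either way. A call with a gripper value outside its range is refused whole. OPENING is the closure, from -1 (fully open) to 1 (shut), so that 0 is half open, set as the call begins (- or left out, the last holds). The fingers move at their own pace and stop on an object; FORCE is the grip in N (left out, the last holds). Time passes only in rows, so rows that do not move let the fingers close. It gives the time, the measured TCP pose, the force and the opening at its end, in the units of the state.
- r.get_obs(): the state, without advancing time (a new reading comes with each control period).
- r.capture(name): name is "side" or "top" or "wrist"; returns (picture, depth): 420x560x3 uint8, red, green, blue; 420x560 float32, m along the optical axis (not along the pixel's ray), 0 where there is no reading.
- r.camera_info(name): a dict with "fx", "fy", "cx", "cy" (pixels), "R" (3x3) and "t" (3): a world point X has camera coordinates R X + t. Camera axes: x right, y down, z forward; pixel columns grow to the right and rows downward; lengths in m; the calibration is good to about 2 mm. A picture is of the moment at which its call begins: read the wrist's pose just before it. camera_info takes no time and is no camera call; for the wrist camera it gives the pose at the moment of the call.
- r.job_done(): hands the job in, once; it reports no verdict.
The state is a dict: "t": time; "joint_pos": joint angles; "dq": joint speeds; "tau": joint torques, N m; "eef_pos": TCP position; "eef_rot": TCP orientation; "contact_force": force on the tool from outside, world axes, zero at the start; "ft_torque": the same for the moment, N m; "width": finger opening in m.
Only numpy, scipy, OpenCV 4.12 (cv2) and the standard library are available. Lean on these libraries where they do the work, as an engineer would, in place of code of your own. Each camera call takes 0.05 s, during which the arm holds its last target. There are 200 camera calls.

## Task

The little LED lamp on the stall table is folded down almost level. Take hold of its bar-shaped head, raise the arm on its stiff hinge until it slopes up at 45 degrees above level, then let go and see that it stays there. Leave the round bench magnifier as it is.

Things in the scene. Friction and masses are not known exactly. Their poses are not given: they have to be found in the camera images.
- lamp: Stand of the LED bar lamp, fixed: round dark steel base 90 mm across, thin post, 111 mm high. Origin: centre of the underside, on the table; z up. The level hinge axis is parallel to the stand's y, 100 mm above the origin; the arm reaches out on its -x side, roughly towards the robot. A knob sticks out to y = -27 mm at the hinge; an 88 mm tall stone on a stand is about 105 mm off on the -y side.
- lamp_arm (a joint): Angle of the lamp's arm above level, rad: 0 = level, pointing along the stand's -x; grows as it rises; 0.785 = 45 degrees; 1.4 = stop. Starts at 0 to 0.3. A stiff friction hinge (0.45 N m; raising takes about 4 N at the bar), no spring: the arm stays where it is left.
- lamp_bar (a point): Grip point: middle of the lamp's head, on its axis. The head is a smooth round level tube, 16 mm across, 102 mm long, parallel to the hinge; it may turn between the fingers. The arm (9 mm wide, 12 high) joins it in the stand's plane y = 0; the tube spans y = -13 to +89 mm. At arm angle a this point is at (-140 cos a, 45, 100 + 140 sin a) mm in the stand's frame.
- magnifier_collar (a point): Bystander, not to be moved: black collar on the arm of the bench magnifier, 50 mm from its hinge. It has a like stand and a like stiff hinge, 0.15 to 0.4 m to one side of the lamp. Its arm slopes up at 45 to 63 degrees, away from the robot, to a round lens 76 mm across, centred 173 mm from the hinge; its top is up to 290 mm over the table.

How it is judged:
At the end, for the whole second after the job is handed in: The lamp's arm slopes up at 45 degrees above level, within 10 degrees, at rest and let go; the magnifier's arm is within about 11 degrees of where it started (its collar within 10 mm) (value of joint lamp_arm between 0.611 and 0.96 rad and velocity of joint lamp_arm between -0.03 and 0.03 rad/s and distance of magnifier_collar from where it was at the start of the episode below 0.01 m); the robot touches nothing.
It fails at once if the magnifier's arm is turned by more than about 11 degrees (its collar moves 10 mm) (distance of magnifier_collar from where it was at the start of the episode above 0.01 m).
It also fails if it takes over 38 s, if anything falls off the work surface, if the arm or the gripper's body presses on something with over 40 N, if the wrist force passes 120 N, or if a joint passes its speed limit or range.

## Working session

There is one attempt and no reset: what is moved stays moved. The work goes in short steps, Python scripts to look and compute and a shell command to move; the robot and the scene stay as the last step left them, time stands still between calls to the robot, and variables do not carry over. Pictures are saved under pics/ and viewed, about 8 in all and at most 12, crops included, and the job is handed in when it is done.

```bash
mkdir -p pics; ls; python3 - <<'E'
from workcell import r
import cv2,numpy as np
print(r.get_obs(), r.tips_ahead)
for n in ("side","top"):
    p,d=r.capture(n); cv2.imwrite(f"pics/{n}0.png",p[:,:,::-1]); np.save(f"{n}0.npy",d)
    i=r.camera_info(n); np.savez(f"{n}0.npz",**i); print(n,i)
E
```

```text
pics
{'t': 0.0, 'joint_pos': array([-1.41629455e+00,  2.91266013e-01, -1.54129800e-01,  1.12667933e+00,
        5.77416679e-07,  1.43148925e+00]), 'dq': array([ 7.70823416e-04, -6.95651300e-04,  1.11083949e-04, -5.76826345e-05,
        5.55021016e-04, -7.14627114e-04]), 'tau': array([-1.15402949e-03, -5.37128305e+01,  3.31383598e+01,  1.52787077e-02,
       -1.86114007e-04,  3.50578500e-07]), 'eef_pos': array([ 0.15198754, -0.5021643 ,  0.30333835]), 'eef_rot': array([-0.10305175, -0.69948712, -0.10395599,  0.69949358]), 'contact_force': array([0.25071318, 0.08601649, 0.35459939]), 'ft_torque': array([-0.00484986,  0.0026333 ,  0.01299083]), 'width': 0.08543630571401967} 0.0726
side {'fx': 536.9585807361242, 'fy': 536.9585807361242, 'cx': 276.69358650208017, 'cy': 213.3565555211303, 'R': array([[-0.99510073, -0.09808052, -0.01243959],
       [-0.0563112 ,  0.66569366, -0.74409744],
       [ 0.08126242, -0.73975142, -0.66795528]]), 't': array([ 5.69180056e-01, -9.22084281e-04,  1.03321440e+00])}
top {'fx': 508.6765215075179, 'fy': 508.6765215075179, 'cx': 274.91311307726187, 'cy': 205.80057316051608, 'R': array([[ 0.02161683, -0.99908121, -0.03700611],
       [-0.99613793, -0.01837294, -0.08585838],
       [ 0.08509958,  0.03871917, -0.99561985]]), 't': array([0.14495255, 0.55577951, 0.90501624])}
```

View pics/side0.png

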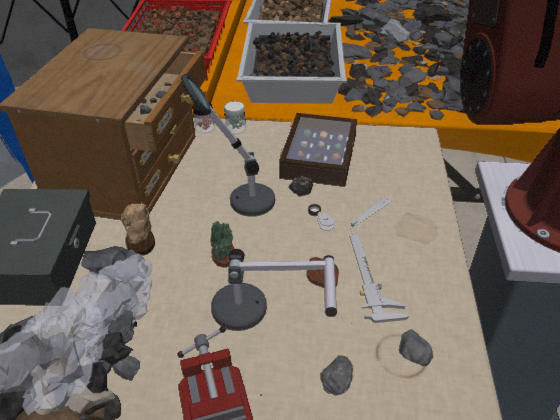

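View pics/top0.png

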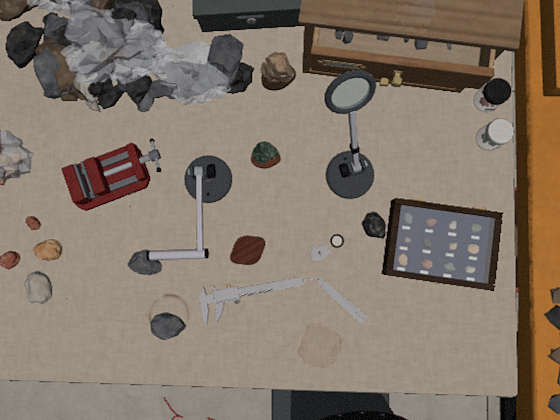

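The side picture shows the lamp hinge near (236,262) and its head from (330,263) to (332,310). In the top picture the head runs from (148,255) to (208,253) and the base is centred near (208,178). The green stone is at (265,153) and the magnifier at (350,170). Next I turn these into positions.

```bash
cat > h.py <<'E'
import numpy as np
def cloud(n,tag="0"):
    d=np.load(f"{n}{tag}.npy"); i=np.load(f"{n}{tag}.npz")
    v,u=np.mgrid[:d.shape[0],:d.shape[1]]
    c=np.stack([(u-i["cx"])/i["fx"]*d,(v-i["cy"])/i["fy"]*d,d],-1)
    X=(c-i["t"])@i["R"]; X[d==0]=np.nan
    return X
E
python3 - <<'E'
from h import *
np.set_printoptions(precision=4,suppress=True)
T=cloud("top")
for u,v in [(150,255),(160,255),(175,254),(190,254),(204,253),(200,245),(199,230),(199,210),(199,190),(198,172),(208,171),(220,190),(265,153),(355,165),(353,140)]:
    print(u,v,T[v,u])
S=cloud("side")
print("side")
for u,v in [(330,265),(331,280),(331,295),(332,306),(320,266),(290,266),(260,266),(236,258)]: print(u,v,S[v,u])
# base disc: points z 5..30mm near base
for n,X in (("top",T),("side",S)):
    P=X.reshape(-1,3); c=T[185,215]
    m=(np.hypot(P[:,0]-c[0],P[:,1]-c[1])<.08)
    Q=P[m]; print(n,c,"z hist",np.histogram(Q[:,2],bins=np.arange(-.005,.13,.005)))
    b=Q[(Q[:,2]>.006)&(Q[:,2]<.03)]; print(len(b),b.min(0),b.max(0),(b.min(0)+b.max(0))/2)
    m=(P[:,2]>.09)&(abs(P[:,0]-c[0]+.05)<.2)&(abs(P[:,1]-c[1])<.1); q=P[m]; print("high",len(q),q.min(0),q.max(0))
E
```

```text
150 255 [0.4595 0.3587 0.1128]
160 255 [0.4599 0.342  0.1127]
175 254 [0.4621 0.3168 0.1133]
190 254 [0.4626 0.2918 0.1128]
204 253 [0.4648 0.2678 0.1169]
200 245 [0.4778 0.2757 0.1129]
199 230 [0.5027 0.2786 0.1107]
199 210 [0.5362 0.2799 0.11  ]
199 190 [0.5703 0.2817 0.1066]
198 172 [0.6012 0.2847 0.1051]
208 171 [0.6024 0.2669 0.11  ]
220 190 [0.5811 0.2592 0.0182]
265 153 [0.6409 0.1735 0.0765]
355 165 [0.6164 0.0206 0.1098]
353 140 [0.646  0.0308 0.1678]
side
330 265 [0.4643 0.2813 0.1136]
331 280 [0.4622 0.3094 0.1127]
331 295 [0.4616 0.3389 0.1152]
332 306 [0.4598 0.3585 0.1159]
320 266 [0.4788 0.281  0.1097]
290 266 [0.523  0.2823 0.1069]
260 266 [0.5673 0.2863 0.1071]
236 258 [0.605  0.2748 0.1087]
top [0.5903 0.2689 0.0184] z hist (array([2408, 1127,   32,  402,  796,   42,    4,    3,    2,    2,    2,
          0,    0,    0,    0,    0,    1,   11,   13,    4,   11,   91,
        387,  122,    0,    0]), array([-0.005,  0.   ,  0.005,  0.01 ,  0.015,  0.02 ,  0.025,  0.03 ,
        0.035,  0.04 ,  0.045,  0.05 ,  0.055,  0.06 ,  0.065,  0.07 ,
        0.075,  0.08 ,  0.085,  0.09 ,  0.095,  0.1  ,  0.105,  0.11 ,
        0.115,  0.12 ,  0.125]))
1273 [0.5603 0.2403 0.0062] [0.6483 0.3292 0.0284] [0.6043 0.2848 0.0173]
high 1355 [0.4527 0.2575 0.0934] [0.6155 0.3661 0.1189]
side [0.5903 0.2689 0.0184] z hist (array([2460, 1004,  119,  439, 1279,   37,   18,   19,   19,   19,   18,
         20,   18,   19,    8,    0,   14,   53,   35,   13,   94,  192,
        459,  124,    0,    0]), array([-0.005,  0.   ,  0.005,  0.01 ,  0.015,  0.02 ,  0.025,  0.03 ,
        0.035,  0.04 ,  0.045,  0.05 ,  0.055,  0.06 ,  0.065,  0.07 ,
        0.075,  0.08 ,  0.085,  0.09 ,  0.095,  0.1  ,  0.105,  0.11 ,
        0.115,  0.12 ,  0.125]))
1881 [0.5613 0.2408 0.006 ] [0.6508 0.33   0.0295] [0.606  0.2854 0.0178]
high 1779 [0.4538 0.2556 0.0901] [0.6195 0.3658 0.1181]
```

```bash
cat >> h.py <<'E'
from scipy.spatial.transform import Rotation as R
np.set_printoptions(precision=4,suppress=True)
yaw=0.06; O=np.array([.605,.285,0]); L=np.array([[np.cos(yaw),-np.sin(yaw),0],[np.sin(yaw),np.cos(yaw),0],[0,0,1]])
def bar(a,y=.048): return O+L@np.array([-.14*np.cos(a),y,.1+.14*np.sin(a)])
def plan(goal_grasp=None):
    from workcell import r
    o=r.get_obs(); M=R.from_quat(o["eef_rot"],scalar_first=True).as_matrix()
    print("t",o["t"],"tcp",o["eef_pos"],"F",o["contact_force"],"w",o["width"],"q",o["joint_pos"]); print(M)
    for s in (1,-1):
        d=M.T@(s*L[:,0]); print("turn about x to align y with",s,"lamp x:",np.arctan2(d[2],d[1]))
    if goal_grasp is not None:
        print("shift in tool axes",M.T@(goal_grasp-M[:,0]*.054-o["eef_pos"]))
E
python3 - <<'E'
from h import *
X=np.concatenate([cloud(n).reshape(-1,3) for n in("top","side")])
q=X[(abs(X[:,0]-.462)<.025)&(X[:,1]>.288)&(X[:,1]<.36)&(X[:,2]>.1)&(X[:,2]<.13)]
k=np.polyfit(q[:,1],q[:,0],1); print("bar yaw",-k[0],"x mid",np.polyval(k,.32),"top z",np.percentile(q[:,2],90))
a=.05;print(bar(a),bar(.785)); plan(bar(a)+[0,0,.08])
E
```

```text
bar yaw 0.05535954212778649 x mid 0.4632694630130294 top z 0.11569726870618655
[0.4625 0.3245 0.107 ] [0.5033 0.327  0.199 ]
t 0.1 tcp [ 0.152  -0.5022  0.3034] F [-0.1697 -1.1492  0.7136] w 0.08563860133658 q [-1.4163  0.2912 -0.154   1.1267 -0.      1.4315]
[[-0.0002  0.2897 -0.9571]
 [ 0.0012 -0.9571 -0.2897]
 [-1.     -0.0012 -0.0002]]
turn about x to align y with 1 lamp x: -1.3369323894255123
turn about x to align y with -1 lamp x: 1.804660264164281
shift in tool axes [ 0.0633 -0.7012 -0.5367]
```

```bash
python3 -m creep '[[[0,0,0],-0.145],[[0,0,0],-0.145],[[0,0,0],-0.145],[[0,0,0],-0.145],[[0,0,0],-0.145]]' -1 40; python3 -m creep '[[[0,0,0],-0.145],[[0,0,0],-0.145],[[0,0,0],-0.145],[[0,0,0],-0.145],[[0,0,0],-0.03]]'; python3 - <<'E'
from h import *
plan(bar(.05)+[0,0,.08])
E
```

```text
t: 0.6
eef_pos: [0.152, -0.5023, 0.3035]
eef_rot: [0.346, 0.616, 0.347, -0.616]
contact_force: [-0.4, 0.2, -0.3]
width: 0.0853
t: 1.1
eef_pos: [0.152, -0.5023, 0.3036]
eef_rot: [0.515, 0.485, 0.515, -0.484]
contact_force: [-0.5, 0.4, -0.4]
width: 0.0852
t 1.1 tcp [ 0.152  -0.5023  0.3036] F [-0.508   0.371  -0.4352] w 0.08517507274466135 q [-1.4163  0.2911 -0.1538  1.1267  0.      0.0933]
[[-0.0001  0.9981  0.0611]
 [ 0.0008  0.0611 -0.9981]
 [-1.     -0.0001 -0.0008]]
turn about x to align y with 1 lamp x: 0.0011490257314786612
turn about x to align y with -1 lamp x: -3.1404436278583145
shift in tool axes [ 0.0632  0.3605 -0.8062]
```

```bash
for i in 1 2 3 4; do python3 -m creep '[[[0,0.018,-0.04],0],[[0,0.018,-0.04],0],[[0,0.018,-0.04],0],[[0,0.018,-0.04],0],[[0,0.018,-0.04],0]]'; done; python3 - <<'E'
from h import *
from workcell import r
import cv2
plan(bar(.05)+[0,0,.08])
p,d=r.capture("wrist"); cv2.imwrite("pics/wrist1.png",p[:,:,::-1])
E
```

```text
t: 1.6
eef_pos: [0.2304, -0.2959, 0.3037]
eef_rot: [0.513, 0.486, 0.513, -0.486]
contact_force: [1.4, 0.5, 0.1]
width: 0.0856
t: 2.1
eef_pos: [0.3087, -0.0911, 0.3041]
eef_rot: [0.514, 0.486, 0.513, -0.486]
contact_force: [0.4, -0.8, 0.0]
width: 0.0851
t: 2.6
eef_pos: [0.387, 0.1142, 0.304]
eef_rot: [0.514, 0.486, 0.513, -0.486]
contact_force: [1.1, -1.2, -0.4]
width: 0.0855
t: 3.1
eef_pos: [0.4653, 0.3189, 0.3036]
eef_rot: [0.514, 0.486, 0.514, -0.486]
contact_force: [2.0, -0.5, 1.0]
width: 0.0855
t 3.1 tcp [0.4653 0.3189 0.3036] F [ 1.9727 -0.5485  0.9646] w 0.08545581732470416 q [ 0.4714  0.3656 -0.0464  1.159  -0.0001  1.9873]
[[-0.0002  0.9985  0.0549]
 [-0.0002  0.0549 -0.9985]
 [-1.     -0.0002  0.0002]]
turn about x to align y with 1 lamp x: -0.005073456460561298
turn about x to align y with -1 lamp x: 3.136519197129232
shift in tool axes [ 0.0626 -0.0024 -0.0058]
```

View pics/wrist1.png

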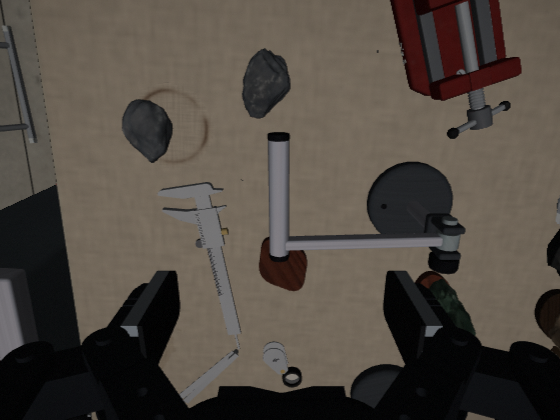

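Wrist view: the bar spans (279,135) to (279,260), centred between the fingers, with the magnifier well clear. Now I descend and grip.

```bash
python3 -m creep '[[[0.035,-0.001,-0.003],0],[[0.035,-0.001,-0.003],0],[[0.035,0,0],0],[[0.025,0,0],0],[[0.013,0,0],0]]'; python3 -m creep '[[[0,0,0],0],[[0,0,0],0],[[0,0,0],0]]'; python3 - <<'E'
from h import *
from workcell import r
import cv2
plan(bar(.05))
p,d=r.capture("side"); cv2.imwrite("pics/side2.png",cv2.resize(p[150:360,180:460,::-1],None,fx=2.5,fy=2.5))
E
```

```text
t: 3.65
eef_pos: [0.4615, 0.3223, 0.1585]
eef_rot: [0.513, 0.485, 0.514, -0.487]
contact_force: [0.2, -0.4, 0.8]
width: 0.0851
t: 3.95
eef_pos: [0.4636, 0.3233, 0.1624]
eef_rot: [0.514, 0.486, 0.514, -0.485]
contact_force: [0.7, -1.2, 0.1]
width: 0.0851
t 3.95 tcp [0.4636 0.3233 0.1624] F [ 0.7485 -1.1509  0.103 ] w 0.08511827731477048 q [ 0.4796  0.4797 -0.2639  0.8247 -0.      1.993 ]
[[ 0.0022  0.9983  0.0574]
 [ 0.0011  0.0574 -0.9984]
 [-1.      0.0022 -0.001 ]]
turn about x to align y with 1 lamp x: -0.0025757854263641646
turn about x to align y with -1 lamp x: 3.139016868163429
shift in tool axes [ 0.0014 -0.0011 -0.0012]
```

View pics/side2.png

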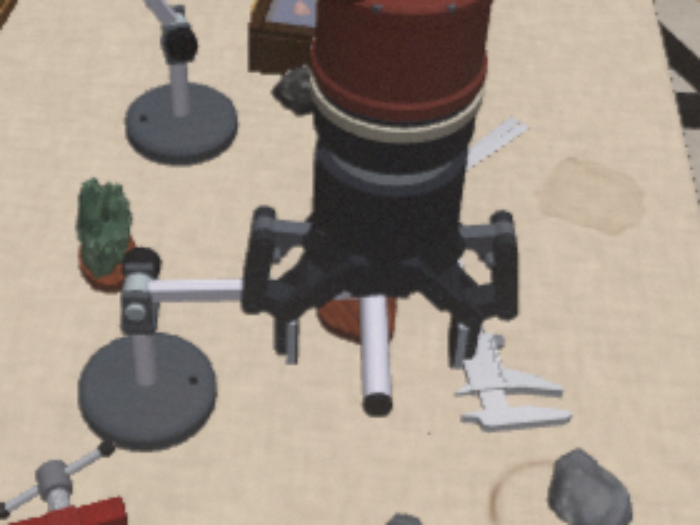

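The open fingers straddle the bar (375,350 in the crop), midway between them and clear of the hinged arm. I close now.

```bash
python3 -m creep '[[[0.001,0,0],0],[[0,0,0],0],[[0,0,0],0],[[0,0,0],0],[[0,0,0],0]]' 1 60; python3 -m creep '[[[0,0,0],0],[[0,0,0],0],[[0,0,0],0],[[0,0,0],0],[[0,0,0],0]]'; python3 - <<'E'
from h import *
plan()
for a in (.05,.2,.35,.5,.65,.785,.81): print(a,(bar(a)-bar(.05)))
E
```

```text
t: 4.5
eef_pos: [0.4629, 0.3229, 0.16]
eef_rot: [0.514, 0.485, 0.514, -0.485]
contact_force: [-1.6, -0.5, 1.3]
width: 0.0143
t: 5.0
eef_pos: [0.4629, 0.3229, 0.16]
eef_rot: [0.514, 0.485, 0.514, -0.485]
contact_force: [1.1, 0.1, 2.4]
width: 0.0143
t 5.0 tcp [0.4629 0.3229 0.16  ] F [1.1344 0.0523 2.4384] w 0.014292960316555702 q [ 0.4796  0.4823 -0.2669  0.8213 -0.0001  1.9925]
[[ 0.0003  0.9983  0.0579]
 [ 0.0001  0.0579 -0.9983]
 [-1.      0.0003 -0.    ]]
turn about x to align y with 1 lamp x: -0.0020569317557513392
turn about x to align y with -1 lamp x: 3.139535721834042
0.05 [0. 0. 0.]
0.2 [0.0026 0.0002 0.0208]
0.35 [0.0083 0.0005 0.041 ]
0.5 [0.0169 0.001  0.0601]
0.65 [0.0283 0.0017 0.0777]
0.785 [0.0407 0.0024 0.092 ]
0.81 [0.0432 0.0026 0.0944]
```

```bash
python3 -m creep '[[[-0.005,0.0005,0],0],[[-0.008,0.001,0],0],[[-0.008,0.001,0],0],[[-0.01,0.0025,0],0],[[-0.01,0.003,0],0]]'; python3 -m creep '[[[0,0,0],0],[[0,0,0],0]]';  python3 - <<'E'
from h import *
from workcell import r
import cv2
plan(bar(.35))
p,d=r.capture("side"); cv2.imwrite("pics/side3.png",cv2.resize(p[150:360,180:460,::-1],None,fx=2.5,fy=2.5))
E
```

```text
t: 5.5
eef_pos: [0.4706, 0.3233, 0.2016]
eef_rot: [0.514, 0.485, 0.514, -0.485]
contact_force: [5.4, 1.0, -10.3]
width: 0.0138
t: 5.7
eef_pos: [0.4708, 0.3234, 0.2019]
eef_rot: [0.514, 0.486, 0.514, -0.485]
contact_force: [-1.5, -0.4, 5.1]
width: 0.0142
t 5.7 tcp [0.4708 0.3234 0.2019] F [-1.4592 -0.4463  5.0846] w 0.014175730264620172 q [ 0.4739  0.4509 -0.1944  0.9246 -0.0001  1.9867]
[[ 0.0008  0.9983  0.058 ]
 [ 0.0003  0.058  -0.9983]
 [-1.      0.0008 -0.0003]]
turn about x to align y with 1 lamp x: -0.001962781660472354
turn about x to align y with -1 lamp x: 3.139629871929321
shift in tool axes [-0.0001  0.0001 -0.0016]
```

View pics/side3.png

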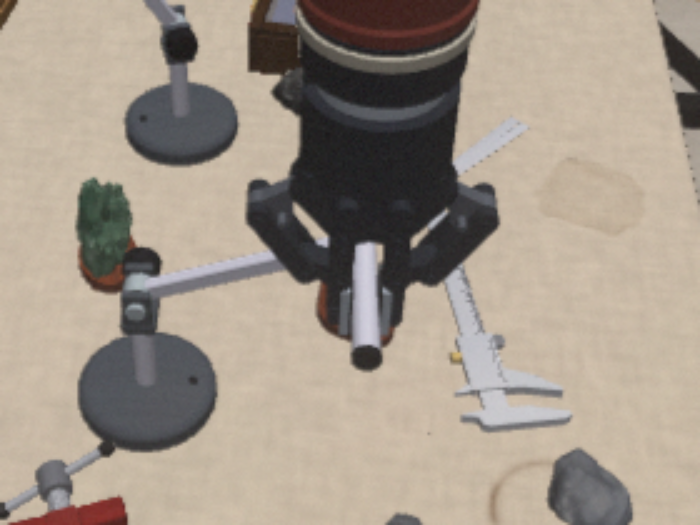

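The arm is rising with the bar held between the pads, at (365,300) in the crop. I continue along the arc.

```bash
python3 -m creep '[[[-0.0095,0.0041,0],0],[[-0.0096,0.0045,0],0],[[-0.009,0.0055,0],0],[[-0.0086,0.006,0],0],[[-0.0073,0.006,0],0]]'; python3 -m creep '[[[-0.0073,0.0064,0],0],[[0,0,0],0],[[0,0,0],0]]';  python3 - <<'E'
from h import *
from workcell import r
import cv2
plan(bar(.785))
for n in ("side","top"):
    p,d=r.capture(n); cv2.imwrite(f"pics/{n}4.png",p[:,:,::-1]); np.save(f"{n}4.npy",d); np.savez(f"{n}4.npz",**r.camera_info(n))
X=np.concatenate([cloud(n,"4").reshape(-1,3) for n in("side","top")])
P=(X-O)@L   # stand frame
for lo in np.arange(-.1,0,.01):
    q=P[(abs(P[:,1])<.003)&(P[:,0]>lo)&(P[:,0]<lo+.01)&(P[:,2]>.09)&(P[:,2]<.24)]
    if len(q): print(lo,len(q),np.median(q,0))
E
```

```text
t: 6.25
eef_pos: [0.4942, 0.3247, 0.2451]
eef_rot: [0.513, 0.483, 0.516, -0.487]
contact_force: [-14.4, 2.2, 1.9]
width: 0.014
t: 6.55
eef_pos: [0.501, 0.3252, 0.2535]
eef_rot: [0.513, 0.484, 0.516, -0.486]
contact_force: [-15.2, -1.0, 14.4]
width: 0.0141
t 6.55 tcp [0.501  0.3252 0.2535] F [-15.1947  -0.9714  14.3542] w 0.014148725217539704 q [ 0.4525  0.4605 -0.034   1.0805  0.002   1.9646]
[[-0.0046  0.9983  0.0587]
 [ 0.      0.0587 -0.9983]
 [-1.     -0.0046 -0.0003]]
turn about x to align y with 1 lamp x: -0.001296982692479288
turn about x to align y with -1 lamp x: 3.1402956708973138
shift in tool axes [ 0.0006  0.0026 -0.0017]
-0.1 39 [-0.0952  0.0008  0.1988]
-0.09000000000000001 25 [-0.0855 -0.0002  0.187 ]
-0.08000000000000002 41 [-0.074   0.0019  0.1741]
-0.07000000000000002 62 [-0.0639  0.0017  0.1658]
-0.060000000000000026 67 [-0.0547  0.0018  0.1574]
-0.05000000000000003 62 [-0.0453  0.0019  0.1482]
-0.040000000000000036 70 [-0.0354  0.0013  0.1386]
-0.03000000000000004 67 [-0.0247  0.0014  0.1291]
-0.020000000000000046 62 [-0.0153  0.0017  0.1195]
-0.01000000000000005 53 [-0.005   0.0013  0.1111]
```

View pics/side4.png

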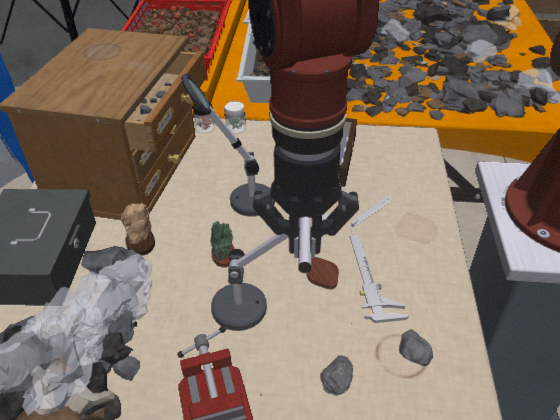

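The arm slopes about 45° by depth, and the remaining load (-15, +14 N) is radial, toward the hinge. I ease it off and then release.

```bash
python3 -m creep '[[[-0.0015,-0.002,0],0],[[0,0,0],0],[[0,0,0],0]]'
```

```text
t: 6.95
eef_pos: [0.5008, 0.3251, 0.2539]
eef_rot: [0.514, 0.485, 0.515, -0.486]
contact_force: [-5.2, 1.4, 0.9]
width: 0.014
```

```bash
python3 -m creep '[[[0,0,0],0],[[0,0,0],0],[[0,0,0],0],[[0,0,0],0],[[0,0,0],0]]' -1; python3 -m creep '[[[0,0,0],0],[[0,0,0],0],[[0,0,0],0],[[0,0,0],0],[[0,0,0],0]]'; python3 - <<'E'
from h import *
from workcell import r
import cv2
plan(bar(.785))
p,d=r.capture("side"); cv2.imwrite("pics/side5.png",cv2.resize(p[150:360,180:460,::-1],None,fx=2.5,fy=2.5))
E
```

```text
t: 7.45
eef_pos: [0.5014, 0.3251, 0.2538]
eef_rot: [0.514, 0.485, 0.514, -0.485]
contact_force: [0.4, -0.3, 0.3]
width: 0.0844
t: 7.95
eef_pos: [0.5011, 0.3251, 0.2537]
eef_rot: [0.514, 0.485, 0.514, -0.485]
contact_force: [-0.5, -1.2, 0.9]
width: 0.0851
t 7.95 tcp [0.5011 0.3251 0.2537] F [-0.5374 -1.1738  0.856 ] w 0.08512203038920416 q [ 0.4532  0.4578 -0.0377  1.0752 -0.      1.966 ]
[[-0.      0.9983  0.058 ]
 [-0.      0.058  -0.9983]
 [-1.     -0.      0.    ]]
turn about x to align y with 1 lamp x: -0.002000925850938605
turn about x to align y with -1 lamp x: 3.1395917277388548
shift in tool axes [ 0.0007  0.0022 -0.0017]
```

View pics/side5.png

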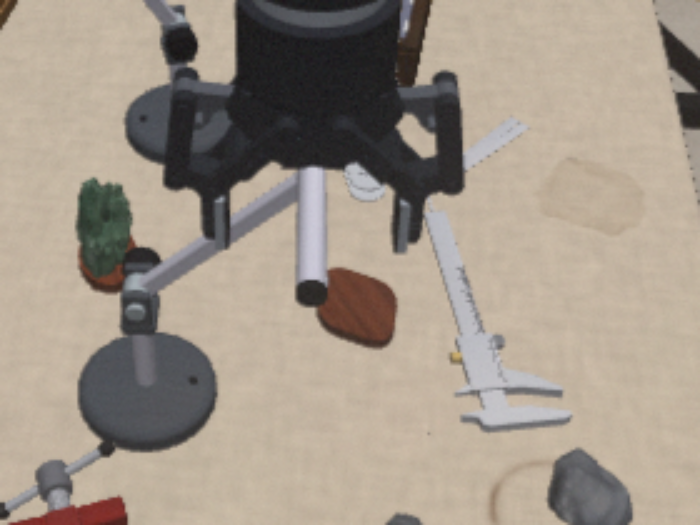

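The fingers are clear on both sides of the bar (312,230), and the arm holds its slope. I retreat straight up, then back toward the robot.

```bash
python3 -m creep '[[[-0.015,0,0],0],[[-0.03,0,0],0],[[-0.03,0,0],0],[[-0.03,0,0],0],[[-0.015,0,0],0]]'; python3 -m creep '[[[0,-0.03,0],0],[[0,-0.04,0],0],[[0,-0.04,0],0],[[0,-0.03,0],0],[[0,0,0],0]]'; python3 -m creep '[[[0,0,0],0],[[0,0,0],0],[[0,0,0],0]]'; python3 - <<'E'
from h import *
from workcell import r
import cv2
plan()
for n in ("side","top"):
    p,d=r.capture(n); cv2.imwrite(f"pics/{n}6.png",p[:,:,::-1]); np.save(f"{n}6.npy",d); np.savez(f"{n}6.npz",**r.camera_info(n))
X=np.concatenate([cloud(n,"6").reshape(-1,3) for n in("side","top")]); P=(X-O)@L
q=P[(abs(P[:,1])<.003)&(P[:,0]>-.085)&(P[:,0]<-.015)&(P[:,2]>.1)&(P[:,2]<.22)]
print("lamp angle",np.arctan(-np.polyfit(q[:,0],q[:,2],1)[0]),len(q))
b=P[(P[:,1]>.02)&(P[:,1]<.08)&(P[:,0]<-.06)&(P[:,0]>-.14)&(P[:,2]>.15)&(P[:,2]<.24)]
print("bar",len(b),np.median(b,0),b.max(0))
d0,d6=np.load("side0.npy"),np.load("side6.npy"); w=np.s_[70:215,180:280]
c=abs(d0[w]-d6[w]); print("magnifier region depth change median",np.median(c),"frac>15mm",(c>.015).mean())
E
```

```text
t: 8.5
eef_pos: [0.5016, 0.3254, 0.3765]
eef_rot: [0.515, 0.486, 0.514, -0.484]
contact_force: [0.4, 0.2, 0.1]
width: 0.0854
t: 9.0
eef_pos: [0.3583, 0.3167, 0.3744]
eef_rot: [0.515, 0.485, 0.515, -0.485]
contact_force: [0.3, -1.3, 0.1]
width: 0.0851
t: 9.3
eef_pos: [0.3623, 0.317, 0.3735]
eef_rot: [0.514, 0.485, 0.514, -0.486]
contact_force: [-0.4, 0.4, 0.7]
width: 0.0853
t 9.3 tcp [0.3623 0.317  0.3735] F [-0.396  0.362  0.715] w 0.08532899928929673 q [ 0.5669  0.1771 -0.1195  1.2743 -0.0001  2.0805]
[[-0.      0.9984  0.0572]
 [-0.0001  0.0572 -0.9984]
 [-1.     -0.      0.0001]]
turn about x to align y with 1 lamp x: -0.00275939723026138
turn about x to align y with -1 lamp x: 3.138833256359532
lamp angle 0.7583389949276397 511
bar 840 [-0.102   0.0512  0.2022] [-0.093   0.08    0.2068]
magnifier region depth change median 0.002166301 frac>15mm 0.008068965517241379
```

View pics/side6.png

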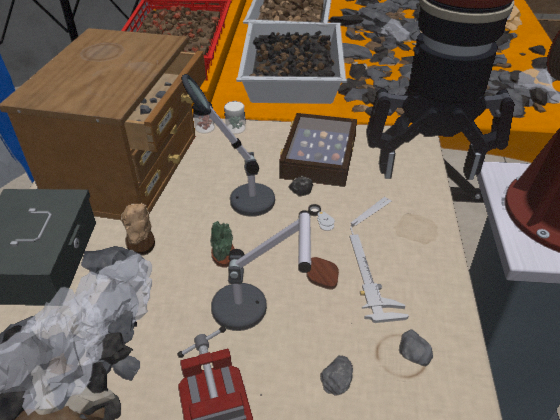

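The lamp arm stands raised, hinge (236,262) to head (305,215–268). The magnifier is at its starting pixels, and the gripper is well away. I hand the job in.

```bash
python3 -c "
from workcell import r
print(r.job_done())"
```

```text
the job is handed in; nothing more can be done
None
```

The lamp's arm now slopes up at about 43.5° (0.758 rad), inside the 35° to 55° band, and it stayed there after I let go. I gripped the bar-shaped head from above, raised it along the hinge arc, eased off the leftover side load, opened the fingers, lifted clear and handed in at about 9.4 s.

- **Slope:** the 0.758 rad is from one depth measurement after release. A rougher depth reading while the bar was still gripped gave about 45°. I did not measure the slope twice after letting go, but pictures before and after the retreat show it still raised.
- **Magnifier:** it is where it started. It sits at the same pixels in the side picture, with a median depth change of 2 mm, which is within noise.
- **Robot:** the gripper is open and well away from everything. The contact force reads about 1 N or less, which is noise.
- **Off-normal readings:** the closed gripper read 14 mm on the 16 mm tube, but the grip held. At the top of the arc there was a brief load of about 20 N along the arm, which I relieved before releasing.

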